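# Work the tool case over the sill into its bench dock

## Task

Put the white tool case away in the wooden dock without carrying it: by its bar handle lift only its front edge, rest that on the metal sill at the dock's mouth with the tail still on the bench, and let go. Then push the case from behind until it has dropped in flat behind the sill and on until it meets the rubber buffer, whose place differs each time; press it there firmly but gently and leave it touching. Do not tip the case far, ram the sill, crush the buffer or disturb the other things on the bench.

Things in the scene. Friction and masses are not known exactly. Their poses are not given: they have to be found in the camera images.
- dock: Open plywood dock fixed to the bench. Origin: on the bench surface (z = 0), under the middle of the sill. Its x axis is level and is the direction in which the case is pushed in; z is up. Tray floor 12 mm above the bench, from x = 0 to 225 mm.
- bay (a point): Middle of the tray floor between the side rails, 80 mm along the dock's x from its origin, 12 mm above the bench. The rails leave 90 mm between them, from x = 15 to 215 mm, tops 46 mm above the bench; flared guides of the same height lead into them from x = -26 mm, where they stand about 116 mm apart.
- dock_end (a point): Fixed far end of the tray, 225 mm along the dock's x. A dark steel clamp block (74 mm wide, 46 mm above the bench, wing screw 65 mm) is clamped before it at a place not measured. On it sits the rubber buffer: face 60 mm wide, 16 to 42 mm above the bench, at x = 146 to 172 mm, sprung: 3 N per mm, 6 mm of travel, then solid; it comes back when released.
- sill: Aluminium sill across the dock's mouth, fixed. Origin at the dock's origin, same axes. 12 mm from front to back (x = -6 to 6 mm), its rounded top 18 mm above the bench, upright front face: the case cannot be pushed over it unless its front edge is lifted first. It stands 6 mm above the tray floor behind it.
- case_center (a point): Centre (half-way up) of the body of the white plastic tool case, a closed box 130 mm long (its x), 80 mm wide (y), 46 mm high (z), 0.5 to 0.9 kg, evenly loaded, a smooth shell that slides easily (friction about 0.3). Its x axis points to its front (handle) end, which faces the dock. It starts flat on the bench before the sill, somewhat askew. Too wide to grasp by the body.
- case_handle (a point): Middle of the grey bar handle over the lid near the front end: round bar 12 mm thick along the case's y, 52 mm free between two posts, 41 mm ahead of the case's centre, its axis 28 mm above the lid (74 mm above the case's underside, 51 mm above case_center). Pinch it from above with the fingers closing along the case's x; the bar may turn between the fingers as the case tilts.
- case_nose (a point): Middle of the lower front edge of the case (65 mm ahead of its centre, on the underside).
- case_tail (a point): Middle of the lower rear edge of the case (65 mm behind its centre, on the underside). The upright rear face above it, 46 mm high, is the face to push on; pushing at more than 20 mm above the bench keeps the fingers over the sill.
- tape: Roll of green tape lying flat, 90 mm across, 25 mm high. Leave alone. Origin under its centre.
- flask: Dark drinking flask, 66 mm across, 200 mm tall. Leave alone. Origin under its centre.
- offcut: Wood offcut 90 x 45 x 30 mm. Leave alone. Origin under its centre.
- driver: Screwdriver with a black handle, lying, about 200 mm long. Leave alone. Origin on its underside, near the middle.
- cup: Small black cup, 50 mm across, 45 mm high. Leave alone. Origin under its centre.
- glue: Small white glue bottle, 36 mm across, 90 mm tall. Leave alone. Origin under its centre.
Not all that is in view belongs to the job. There is more than one size of the part that bears case_center; the job needs the smallest.

How it is judged:
By the outcome, as a careful person would: the job done as asked, in the order asked, and still so for the second after the job is handed in, with the robot touching nothing.
It also fails if it takes over 72 s, if anything falls off the work surface, if the arm or the gripper's body presses on something with over 40 N, if the wrist force passes 120 N, or if a joint passes its speed limit or range.

## Robot

A 7-joint arm with a two-finger parallel gripper is mounted at the origin on the work surface. World frame = base frame: x ahead of the robot, y to its left, z up, the work surface at z = 0. Lengths are in m, angles in rad, forces in N, time in s.
With the tool pointing down it reaches from about 0.4 to 0.85 m from the base axis. Payload 10.4 kg.
Tool frame: the origin (TCP) lies at the very end of the fingers, on their centre line; the grasp point (between the pads) lies 19 mm behind it; z points along the fingers, y is the line along which they close (so a half turn about z gives the same grasp; the last joint's range is limited). The gripper opens to 85 mm and grips with 20 to 120 N. Pads are 22 mm wide; open, the fingers measure 114 mm over their backs; the gripper's body (76 mm by 85 mm) begins 54 mm behind the grasp point. The pads swing forward as they close: fully open they stand 13 mm farther back than shut.
Start: joints at [1.139, 0.332, -0.065, 1.46, 0.022, 1.35, -0.088], TCP at [0.248, -0.574, 0.231] pointing down, gripper open.
Joint ranges: [-2.6, 2.6], [-0.5, 2.12], [-1.47, 1.34], [0.16, 2.42], [-1.27, 4.41], [0.06, 2.06], [-2.6, 2.6]. Speed limits (rad/s): [2.22, 2.22, 2.79, 2.79, 3.14, 3.14, 3.14].

## Interface

Orientations are given as a rotation vector (axis times angle).
In Python, from bench import r, fingers, kinematics, get_state, viewer, order, nets gives the robot as it stands. The module is installed in compiled form; this text tells all that it offers. Calls block until the motion is done:
- r.goto(position, orientation): joint-space move of the TCP to a pose.
- r.movel(position, orientation=None, vel=0.15): straight line of the TCP; orientation=None keeps the orientation; vel is the mean speed in m/s.
- r.move_joints(angles): joint-space move.
- fingers.open_jaws() and fingers.gripper_close(effort=None): open the fingers fully, or close them until they stop; effort is the grip in N (None keeps the last).
- r.pause(seconds).
- kinematics.ik(position, orientation): joint angles nearest the present ones, or None.
- get_state(): the state.
- viewer.read_camera(name): name is "scene" or "top" or "wrist"; returns a dict with "color" (400x640x3 uint8, blue, green, red), "z_map" (400x640 float32, m along the optical axis (not along the pixel's ray), 0 where there is no reading), "mtx" (3x3 intrinsics, pixels), "R" (3x3) and "t" (3): a world point X has camera coordinates R X + t. Camera axes: x right, y down, z forward; pixel columns grow to the right and rows downward; lengths in m; the calibration is good to about 2 mm. A picture is of the moment at which its call begins.
A pose or a line that the arm cannot do raises r.MotionError and nothing moves.
- order.close_job(): hands the job in; it is judged then, once.
Trained networks look in a picture, given as the dict that the camera call returned (one of the last four; its "shot" number tells which), for a name from the list of things; names that differ only in an ending like _2 or _b are one class to them, and where a whole thing is asked for, a point or a joint stands for the part that bears it (a point fixed in the world has none). Each returns a list of dicts, best first, with "conf" (0 to 1); they miss things now and then, are a little off and sometimes report something else, mostly with a low value. They report only what shows in the picture. A call takes as long as a camera call. They do not tell look-alikes from the thing itself.
- nets.recognise(picture, query): "location" ([column, row] in pixels, amid what is visible of it).
- nets.landmark_of(picture, query): "location" ([column, row] in pixels: a listed point, or the origin of a listed thing).
The state is a dict: "t": time; "joint_positions": joint angles; "dq": joint speeds; "joint_efforts": joint torques, N m; "tool_pos": TCP position; "ee_rot": TCP orientation; "contact_force": force on the tool from outside, world axes, zero at the start; "torque": the same for the moment, N m; "width": finger opening in m; "grip_force": force on a finger pad.
Only numpy, scipy, OpenCV 4.12 (cv2) and the standard library are available. Lean on these libraries where they do the work, as an engineer would, in place of code of your own. Each camera call takes 0.05 s, during which the arm holds its last target. There are 200 camera calls.

## Working session

There is one attempt and no reset: what is moved stays moved. The work goes in short steps, each a Python script; the robot and the scene stay as the last script left them, time stands still between calls to the robot, and variables do not carry over. Pictures are saved under pics/ and viewed, at most 10 in all, crops included, and the job is handed in when it is done.

```bash
mkdir -p pics; cat > h.py <<'E'
import numpy as np, cv2
from scipy.spatial.transform import Rotation as Ro
from bench import r, fingers, kinematics, get_state, viewer, order, nets
def ray(p,uv):
    d=np.linalg.inv(p["mtx"])@np.array([uv[0],uv[1],1.0]); return -p["R"].T@p["t"], p["R"].T@d
def depth(p,uv):
    u,v=int(round(uv[0])),int(round(uv[1])); w=p["z_map"][max(v-1,0):v+2,max(u-1,0):u+2]; w=w[w>0]
    if len(w)==0: return None
    o,d=ray(p,uv); return o+d*np.median(w)
def atz(p,uv,z):
    o,d=ray(p,uv); return o+d*(z-o[2])/d[2]
def tri(obs):
    A=np.zeros((3,3));b=np.zeros(3)
    for p,uv in obs:
        o,d=ray(p,uv); d=d/np.linalg.norm(d); M=np.eye(3)-np.outer(d,d); A+=M;b+=M@o
    return np.linalg.solve(A,b)
def down(yaw): # tool z down, tool y along heading yaw
    y=np.array([np.cos(yaw),np.sin(yaw),0]); z=np.array([0,0,-1.]); x=np.cross(y,z)
    return Ro.from_matrix(np.c_[x,y,z]).as_rotvec()
E
python3 - <<'E'
from h import *
np.set_printoptions(precision=4,suppress=True)
s=get_state();print(s["t"],s["tool_pos"],s["ee_rot"],s["width"])
for c in ["scene","top"]:
    p=viewer.read_camera(c); cv2.imwrite(f"pics/{c}0.png",p["color"]); print(c,-p["R"].T@p["t"])
    for q in ["case_center","case_handle","case_nose","case_tail","dock","bay","dock_end","sill"]:
        for k in nets.landmark_of(p,q)[:4]: print(q,np.round(k["location"]),round(k["conf"],2),depth(p,k["location"]))
print(get_state()["t"])
E
```

```text
0.0 [ 0.2483 -0.5731  0.2305] [-3.0748 -0.6374  0.0005] 0.08551315173300245
scene [ 1.0336 -0.5567  0.9277]
case_center [392. 171.] 0.89 [0.599  0.1256 0.0702]
case_center [342. 111.] 0.77 [0.3089 0.2041 0.0682]
case_center [224. 192.] 0.61 [ 0.3444 -0.2805  0.0684]
case_handle [202. 169.] 0.89 [ 0.2681 -0.2925  0.1073]
case_handle [386. 162.] 0.88 [0.5693 0.133  0.0803]
case_handle [329.  88.] 0.85 [0.2297 0.2177 0.1069]
case_nose [325. 110.] 0.77 [0.2601 0.1724 0.0602]
case_nose [379. 184.] 0.56 [0.5771 0.1083 0.005 ]
case_tail [408. 163.] 0.89 [0.5981 0.2074 0.0461]
case_tail [249. 213.] 0.7 [ 0.4054 -0.2485  0.0026]
case_tail [359. 134.] 0.57 [0.3776 0.223  0.0012]
case_tail [296. 178.] 0.18 [ 0.4043 -0.0711  0.0187]
dock [356. 187.] 0.66 [0.5457 0.0425 0.0142]
bay [338. 198.] 0.95 [ 0.5372 -0.0262  0.0128]
dock_end [293. 218.] 0.7 [ 0.5158 -0.1743  0.0242]
sill [356. 191.] 0.51 [0.5526 0.0339 0.0111]
top [ 0.4218 -0.0619  1.2233]
case_center [213. 186.] 0.81 [0.5622 0.1709 0.0475]
case_handle [226. 181.] 0.69 [0.57   0.1358 0.0795]
case_handle [410. 324.] 0.65 [ 0.258  -0.2833  0.1134]
case_handle [266. 195.] 0.4 [0.5445 0.0475 0.0175]
case_nose [243. 189.] 0.85 [ 0.5607  0.1063 -0.0011]
case_tail [386. 258.] 0.88 [ 0.3998 -0.2369  0.0592]
case_tail [332. 158.] 0.63 [ 0.6314 -0.1097  0.0519]
case_tail [194. 266.] 0.56 [0.3716 0.2184 0.0014]
dock [265. 197.] 0.66 [0.5404 0.0489 0.017 ]
dock [228. 185.] 0.37 [0.5613 0.1293 0.078 ]
bay [300. 203.] 0.57 [ 0.5286 -0.0357  0.0116]
dock_end [356. 215.] 0.69 [ 0.499  -0.1692  0.0414]
sill [266. 196.] 0.6 [0.5414 0.0465 0.0172]
0.9
```

View pics/scene0.png

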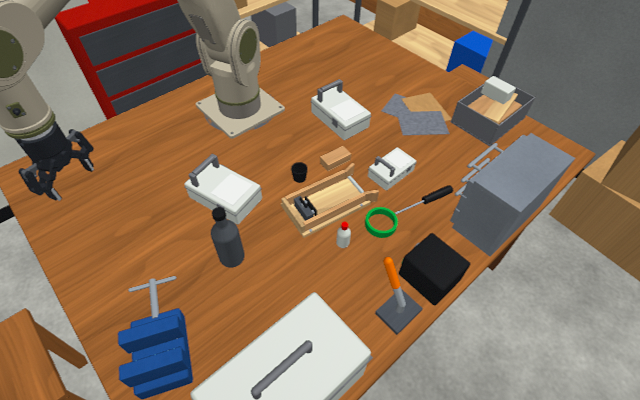

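View pics/top0.png

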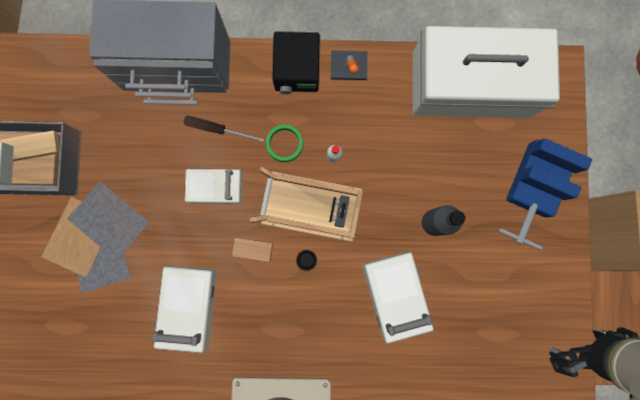

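The job's case is the smallest one, at top (213,186), with its handle at (229,184). It faces the dock: sill at about (265,198), clamp and buffer at about (340,210). The cases at (185,308) and (398,297) are the larger look-alikes. Next I'll take closer wrist views.

```bash
python3 - <<'E'
from h import *
np.set_printoptions(precision=4,suppress=True)
s=get_state()
print(Ro.from_rotvec(s["ee_rot"]).as_matrix())
r.movel([0.25,-0.5,0.38],vel=0.3)
for yaw in (-1.7,1.44):
    print(yaw,kinematics.ik([0.55,0.10,0.36],down(yaw)),kinematics.ik([0.57,0.13,0.05],down(yaw)))
yaw=min((-1.7,1.44),key=lambda y:99 if kinematics.ik([0.57,0.13,0.05],down(y)) is None else abs(kinematics.ik([0.57,0.13,0.05],down(y))[6]))
for i,(x,y) in enumerate([(0.56,0.16),(0.54,0.02)]):
    r.goto([x,y,0.36],down(yaw)); p=viewer.read_camera("wrist")
    np.savez(f"w{i}.npz",**{k:p[k] for k in ("color","z_map","mtx","R","t")})
    cv2.imwrite(f"pics/w{i}.png",p["color"]); print(yaw,-p["R"].T@p["t"])
    for q in ["case_center","case_handle","case_nose","case_tail","dock","bay","dock_end","sill"]:
        for k in nets.landmark_of(p,q)[:2]: print(q,np.round(k["location"]),round(k["conf"],2),depth(p,k["location"]))
print(get_state()["t"],get_state()["joint_positions"])
E
python3 - <<'E'
import cv2,numpy as np
cv2.imwrite('pics/w.png',cv2.resize(np.vstack([cv2.imread('pics/w%d.png'%i) for i in (0,1)]),(480,600)))
E
```

```text
[[ 0.9176  0.3975  0.0001]
 [ 0.3975 -0.9176 -0.0001]
 [ 0.      0.0001 -1.    ]]
-1.7 [ 0.5371  0.2776 -0.9909  1.3763  0.2314  1.6093 -2.1267] [ 0.4483  0.62   -0.9692  1.7208  0.565   1.1076 -2.3978]
1.44 [ 0.454   0.2472 -0.8716  1.38    0.1884  1.6001  1.0432] [ 0.4261  0.6031 -0.9353  1.7219  0.5388  1.0964  0.7591]
1.44 [0.4783 0.1699 0.5036]
case_center [332. 147.] 0.84 [0.5612 0.1738 0.0485]
case_handle [302. 158.] 0.55 [0.564  0.1326 0.0807]
case_tail [35. 74.] 0.55 [ 0.4049 -0.245   0.0016]
dock [250. 139.] 0.69 [0.538  0.0533 0.0186]
bay [196. 141.] 0.88 [ 0.5299 -0.0311  0.0128]
dock_end [ 96. 140.] 0.9 [ 0.5068 -0.1645  0.0389]
sill [249. 142.] 0.91 [0.5424 0.0509 0.0186]
sill [242. 220.] 0.19 [0.6722 0.0074 0.0005]
1.44 [0.4577 0.0305 0.5038]
case_center [420. 150.] 0.84 [0.562  0.1602 0.0474]
case_center [76.  0.] 0.58 [ 0.3224 -0.2451  0.0696]
case_handle [404. 161.] 0.92 [0.5664 0.128  0.0807]
case_nose [378. 155.] 0.69 [0.5712 0.1069 0.0016]
case_tail [133.  75.] 0.69 [ 0.4041 -0.2423  0.001 ]
case_tail [450.   2.] 0.6 [0.3712 0.2208 0.0011]
dock [338. 141.] 0.59 [0.5376 0.0459 0.0176]
bay [285. 145.] 0.93 [ 0.5346 -0.0365  0.0136]
bay [249. 218.] 0.47 [ 0.6354 -0.1078  0.04  ]
dock_end [191. 142.] 0.78 [ 0.5071 -0.1661  0.0431]
sill [340. 144.] 0.71 [0.5424 0.047  0.0193]
5.7083 [ 0.719   0.223  -0.9927  1.4232  0.1861  1.5947  1.1833]
```

View pics/w.png

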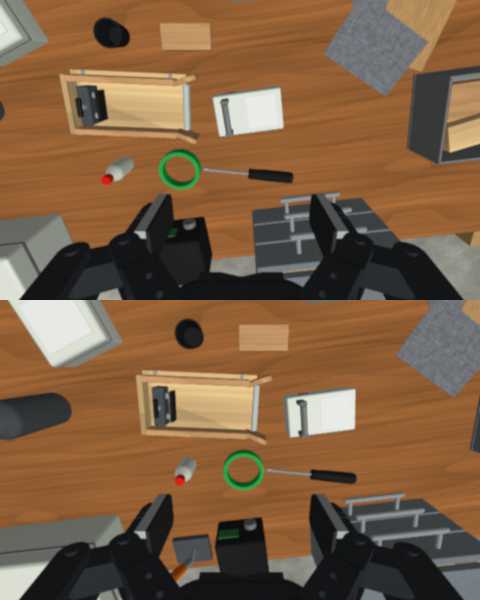

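The two wrist views agree. The dock lies at (100–260, 70–140) with its mouth to the right, and the case at (215–285, 88–135), with its handle towards the sill. Next I'll fit case and dock from the depth clouds.

```bash
cat >> h.py <<'E'
def cloud(p):
    v,u=np.mgrid[0:400,0:640]; z=p["z_map"]; m=z>0
    X=np.c_[u[m],v[m],np.ones(m.sum())]@np.linalg.inv(p["mtx"]).T*z[m][:,None]
    return (X-p["t"])@p["R"], p["color"][m].astype(int)
def rect(P,zlo,zhi,box):
    m=(P[:,2]>zlo)&(P[:,2]<zhi)&(P[:,0]>box[0])&(P[:,0]<box[1])&(P[:,1]>box[2])&(P[:,1]<box[3])
    (c,s,a)=cv2.minAreaRect((P[m][:,:2]*1000).astype(np.float32)); return np.array(c)/1000,s,a,m
E
python3 - <<'E'
from h import *
np.set_printoptions(precision=4,suppress=True)
for n in (0,1,2):
    p=dict(np.load(f"w{n}.npz")) if n<2 else viewer.read_camera("top")
    P,C=cloud(p)
    c,s,a,m=rect(P,.038,.054,(.5,.63,.095,.26)); print(n,"case lid",c,s,a,np.median(P[m][:,2]))
    c,s,a,m=rect(P,.068,.09,(.5,.63,.095,.26)); h=P[m];print("handle",c,s,a,np.percentile(h[:,2],[50,95]))
    m=(P[:,2]>.040)&(P[:,2]<.052)&(P[:,0]>.43)&(P[:,0]<.62)&(P[:,1]>-.21)&(P[:,1]<.085)&(C.sum(1)>240)
    c,s,a,_=rect(P[m],0,1,(0,1,-1,1)); print("dock rails",c,s,a)
    # rails: project in approx dock frame
    # tray floor
    m=(P[:,2]>.008)&(P[:,2]<.0155)&(P[:,0]>.43)&(P[:,0]<.62)&(P[:,1]>-.21)&(P[:,1]<.06)
    c,s,a,_=rect(P[m],0,1,(0,1,-1,1)); print("floor",c,s,a,np.median(P[m][:,2]))
    # sill: greyish, z 16-20
    m=(P[:,2]>.0155)&(P[:,2]<.021)&(P[:,0]>.47)&(P[:,0]<.62)&(P[:,1]>.02)&(P[:,1]<.075)&(abs(C[:,2]-C[:,0])<35)
    c,s,a,_=rect(P[m],0,1,(0,1,-1,1)); print("sill",c,s,a,m.sum())
    # dark end stuff
    m=(P[:,2]>.02)&(P[:,0]>.43)&(P[:,0]<.62)&(P[:,1]>-.21)&(P[:,1]<.0)&(C.sum(1)<200)
    q=P[m]; c,s,a,_=rect(q,0,1,(0,1,-1,1)); print("dark",c,s,a,m.sum(),q[:,2].max())
E
```

```text
0 case lid [0.5665 0.1722] (130.92930603027344, 83.1502456665039) 88.90633392333984 0.04763897557918828
handle [0.5661 0.1315] (67.58851623535156, 13.53555679321289) 0.051028840243816376 [0.0796 0.0819]
dock rails [ 0.5264 -0.0508] (252.07777404785156, 134.00814819335938) 79.7779769897461
floor [ 0.5226 -0.0517] (248.1430206298828, 122.05675506591797) 79.80477905273438 0.01332127542466341
sill [0.5324 0.047 ] (114.98609924316406, 31.626815795898438) 4.0630927085876465 436
dark [ 0.5108 -0.1244] (66.75973510742188, 55.060977935791016) 23.620708465576172 1025 0.06797959388133135
1 case lid [0.5667 0.1716] (130.8759002685547, 83.52792358398438) 88.9105224609375 0.04761291921470892
handle [0.5662 0.1309] (68.24411010742188, 13.59732723236084) 0.23229123651981354 [0.0794 0.0818]
dock rails [ 0.5268 -0.0511] (250.4006805419922, 133.0944061279297) 79.88182830810547
floor [ 0.5185 -0.0562] (231.75424194335938, 172.3628387451172) 89.50397491455078 0.013320908833403821
sill [0.5323 0.0463] (115.010986328125, 32.000633239746094) 4.754577159881592 441
dark [ 0.5287 -0.0762] (143.3330078125, 68.10346984863281) 70.78997802734375 15068 0.45150192678824486
2 case lid [0.5609 0.2275] (76.0161361694336, 23.364755630493164) 0.4080405831336975 0.04590592548980652Traceback (most recent call last):
  File "<stdin>", line 7, in <module>
    return _quantile_unchecked(
        a, q, axis, out, overwrite_input, method, keepdims, weights)
    return _ureduce(a,
                    func=_quantile_ureduce_func,
    ...<5 lines>...
                    overwrite_input=overwrite_input,
                    method=method)
    r = func(a, **kwargs)
    result = _quantile(arr,
                       quantiles=q,
    ...<2 lines>...
                       out=out,
                       weights=wgt)
    slices_having_nans = np.isnan(arr[-1, ...])
                                  ~~~^^^^^^^^^
IndexError: index -1 is out of bounds for axis 0 with size 0
```

```bash
cat >> h.py <<'E'
D0=np.array([0.5442,0.0469]); DY=np.deg2rad(79.83-180)
def dw(x,y,z,o=None):
    o=D0 if o is None else o; c,s=np.cos(DY),np.sin(DY); return [o[0]+c*x-s*y,o[1]+s*x+c*y,z]
def wd(P): 
    c,s=np.cos(DY),np.sin(DY); q=np.asarray(P)[...,:2]-D0; return np.stack([q@[c,s],q@[-s,c]],-1)
E
python3 - <<'E'
from h import *
np.set_printoptions(precision=4,suppress=True)
for n in (0,1):
    P,C=cloud(dict(np.load(f"w{n}.npz"))); q=wd(P); z=P[:,2]
    for lo,hi in ((30,80),(150,200)):
        m=(q[:,0]>lo/1e3)&(q[:,0]<hi/1e3)&(abs(q[:,1])<.075)&(z>.043)&(z<.052)&(C.sum(1)>240)
        y=q[m,1]; print(n,lo,"rails L",np.percentile(y[y>0],[2,50,98]),"R",np.percentile(y[y<0],[2,50,98]))
    m=(abs(q[:,1])<.02)&(abs(q[:,0])<.03)&(z>.0165)&(z<.021); print("sill x",np.percentile(q[m,0],[2,50,98]))
    for zl,zh in ((.025,.043),(.043,.05),(.05,.07)):
        m=(abs(q[:,1])<.025)&(q[:,0]>.1)&(q[:,0]<.212)&(z>zl)&(z<zh)
        print("buffer/clamp",zl,m.sum(),np.percentile(q[m,0],[2,10,50,98]) if m.sum() else '')
cy=np.deg2rad(88.9); H=[0.5661,0.1312]
o=down(cy)
r.goto([*H,0.15],o); r.movel([*H,0.056],vel=0.12)
print(get_state()["contact_force"])
fingers.gripper_close(40)
s=get_state(); print(s["t"],s["width"],s["grip_force"],s["contact_force"],s["tool_pos"])
E
```

```text
0 30 rails L [0.045  0.0501 0.0568] R [-0.0568 -0.0512 -0.0453]
0 150 rails L [0.0032 0.049  0.0565] R [-0.0566 -0.0492 -0.0033]
sill x [-0.0061 -0.0014  0.004 ]
buffer/clamp 0.025 501 [0.1589 0.1593 0.1623 0.1755]
buffer/clamp 0.043 526 [0.1596 0.162  0.1788 0.1936]
buffer/clamp 0.05 250 [0.1795 0.1808 0.1828 0.1887]
1 30 rails L [0.0451 0.0503 0.0567] R [-0.0566 -0.0509 -0.0451]
1 150 rails L [0.0036 0.0494 0.0567] R [-0.0564 -0.0498 -0.0041]
sill x [-0.0058 -0.0007  0.0043]
buffer/clamp 0.025 339 [0.1592 0.1595 0.1679 0.175 ]
buffer/clamp 0.043 440 [0.1603 0.1626 0.1789 0.1959]
buffer/clamp 0.05 196 [0.1799 0.1813 0.1836 0.1888]
[ 0.0859 -0.4843  0.2361]
8.3167 0.01023990231872948 38.868457674980164 [-1.0964 -0.3364  2.2686] [0.5661 0.1313 0.0562]
```

Dock fit is good: rails at ±45 mm, sill centred, buffer face at about x = 159 mm. The handle is gripped, so I'll lift the front and drag the case forward while aligning its yaw.

```bash
python3 - <<'E'
from h import *
np.set_printoptions(precision=4,suppress=True)
def hz(t): return .106*np.sin(t)+.074*np.cos(t)
def hx(t): return .106*np.cos(t)-.074*np.sin(t)
off=0.0562-0.074
cy=np.deg2rad(88.9); hd=-np.array([np.cos(cy),np.sin(cy)])
tail=np.array([0.5661,0.1312])-0.106*hd
for d in (4,8,12):
    t=np.deg2rad(d); r.movel([*(tail+hx(t)*hd),hz(t)+off],down(cy),vel=0.04)
print(get_state()["contact_force"],get_state()["width"])
t=np.deg2rad(12); z=hz(t)+off; nose=0.130*np.cos(t)-hx(t)
tgt=dw(0.003-nose,0,z); cd=DY+np.pi
cur=np.array(get_state()["tool_pos"])
for f in (.25,.5,.75,1):
    r.movel(list(cur+(np.array(tgt)-cur)*f),down(cy+(cd-cy)*f),vel=0.05)
    s=get_state();print(s["contact_force"],wd(s["tool_pos"]))
p=viewer.read_camera("scene"); cv2.imwrite("pics/s1.png",cv2.resize(p["color"][100:260,240:480],(720,480),interpolation=cv2.INTER_CUBIC))
print(s["t"],s["width"],s["grip_force"],nose)
E
```

```text
[ 0.3442 -0.4736 -6.9439] 0.009966012467731147
[ 0.5597 -0.1331 -6.2299] [-0.087   0.0031]
[ 0.1171  0.475  -6.5688] [-0.0699  0.0021]
[-0.147   0.4625 -6.8615] [-0.0527  0.0011]
[-0.131  -0.4953 -7.6129] [-0.0355  0.0001]
11.4083 0.0103417530648601 38.89456272125244 0.03886100753812555
```

View pics/s1.png

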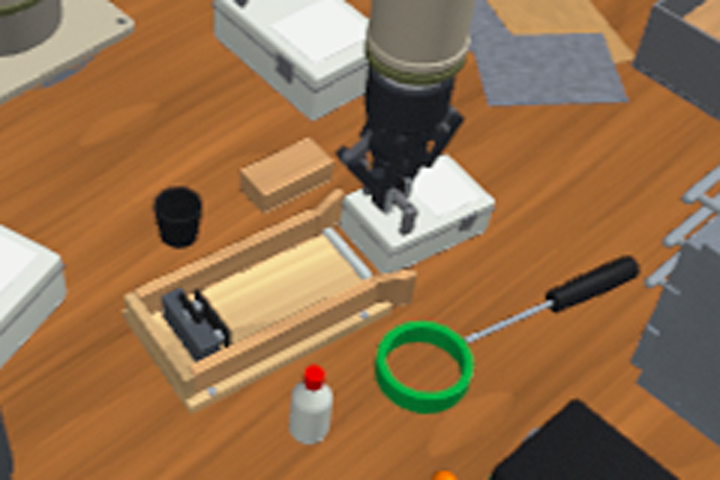

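The picture shows the case lifted by the handle, its front edge at the dock mouth (crop 345–390, 200–270) and nothing else disturbed. I'll check the tilt and nose position from depth before lowering.

```bash
cat >> h.py <<'E'
def lid(p,lo=-.16,hi=.1):
    P,C=cloud(p); q=wd(P); m=(q[:,0]>lo)&(q[:,0]<hi)&(abs(q[:,1])<.06)&(P[:,2]>.042)&(P[:,2]<.095)&(C.min(1)>150)&(np.ptp(C,axis=1)<25)
    X=np.c_[q[m],P[m,2]]
    for _ in range(6):
        A=np.c_[X[:,:2],np.ones(len(X))]; k=np.linalg.lstsq(A,X[:,2],rcond=None)[0]; e=abs(A@k-X[:,2]); X=X[e<max(.003,np.percentile(e,80)) if _<3 else e<.003]
    c,s,a=cv2.minAreaRect((X[:,:2]*1000).astype(np.float32))
    return dict(tilt=np.degrees(np.arctan(k[0])),roll=np.degrees(np.arctan(k[1])),z0=k[2],x=np.percentile(X[:,0],[.5,99.5])*1e3,y=np.percentile(X[:,1],[.5,99.5])*1e3,rect=(c,s,a),n=len(X))
E
python3 - <<'E'
from h import *
np.set_printoptions(precision=4,suppress=True)
for c in("scene","top","wrist"): print(c,lid(viewer.read_camera(c)))
E
```

```text
scene {'tilt': np.float64(2.9718514636713316), 'roll': np.float64(-0.2743871112846496), 'z0': np.float64(0.06918423132198018), 'x': array([-137.791 ,  -11.9247]), 'y': array([-32.3091,  41.4685]), 'rect': ((-75.10475158691406, 4.092247009277344), (76.5106430053711, 127.36116027832031), 89.26364135742188), 'n': 532}Traceback (most recent call last):
  File "<stdin>", line 3, in <module>
  File "h.py", line 36, in lid
    A=np.c_[X[:,:2],np.ones(len(X))]; k=np.linalg.lstsq(A,X[:,2],rcond=None)[0]; e=abs(A@k-X[:,2]); X=X[e<max(.003,np.percentile(e,80)) if _<3 else e<.003]
                                                                                                                   ~~~~~~~~~~~~~^^^^^^
    return _quantile_unchecked(
        a, q, axis, out, overwrite_input, method, keepdims, weights)
    return _ureduce(a,
                    func=_quantile_ureduce_func,
    ...<5 lines>...
                    overwrite_input=overwrite_input,
                    method=method)
    r = func(a, **kwargs)
    result = _quantile(arr,
                       quantiles=q,
    ...<2 lines>...
                       out=out,
                       weights=wgt)
    slices_having_nans = np.isnan(arr[-1, ...])
                                  ~~~^^^^^^^^^
IndexError: index -1 is out of bounds for axis 0 with size 0
```

The case tilts only about 3° and the wrist carries about 7 N. The bar did not turn at 40 N grip, so the tail is off the bench. I'll set it back down flat on the bench before the sill and redo the lift with a light grip, pitching the gripper with the case.

```bash
cat >> h.py <<'E'
def pitched(yaw,t): # yaw: heading of case; gripper pitched nose-up by t
    l=np.array([-np.sin(yaw),np.cos(yaw),0]); return (Ro.from_rotvec(-t*l)*Ro.from_rotvec(down(yaw+np.pi))).as_rotvec()
E
python3 - <<'E'
from h import *
np.set_printoptions(precision=4,suppress=True)
c=get_state()["tool_pos"]; x=wd(c)[0]
r.movel(dw(x-.045,0,c[2]),vel=0.08)
r.movel(dw(x-.045,0,.065),vel=0.05)
for z in (.062,.059,.0565):
    r.movel(dw(x-.045,0,z),vel=0.03); print(z,get_state()["contact_force"])
fingers.open_jaws(); print(get_state()["contact_force"])
r.movel(dw(x-.045,0,.15),vel=0.2); r.movel(dw(x-.045,0,.33),vel=0.3)
p=viewer.read_camera("wrist"); cv2.imwrite("pics/w2.png",p["color"]); P,C=cloud(p)
for zl,zh in ((.038,.054),(.068,.09)):
    q=wd(P); m=(q[:,0]<-.015)&(q[:,0]>-.25)&(abs(q[:,1])<.07)&(P[:,2]>zl)&(P[:,2]<zh)&(np.ptp(C,axis=1)<30)
    print(cv2.minAreaRect((q[m]*1000).astype(np.float32)),np.median(P[m,2]))
print(lid(p,-.2,-.015),wd(get_state()["tool_pos"]),get_state()["t"])
E
```

```text
0.062 [ 0.4032 -0.2347 -6.4213]
0.059 [ 0.7058 -0.3699 -6.6445]
0.0565 [ 0.2754 -1.2056 -4.2343]
[-0.1098 -0.4231 -0.1291]
((-122.04890441894531, -0.4228324890136719), (81.33524322509766, 129.81338500976562), 88.95574188232422) 0.047612786353350624
((-81.21070861816406, -0.7261390686035156), (13.651799201965332, 65.78518676757812), 0.4768100678920746) 0.07945995656191654
{'tilt': np.float64(-0.4260288746618948), 'roll': np.float64(0.16087212400704254), 'z0': np.float64(0.04676476862850146), 'x': array([-185.111 ,  -58.9193]), 'y': array([-39.0434,  38.2003]), 'rect': ((-122.14152526855469, -0.3261833190917969), (127.73236083984375, 77.7546615600586), 0.06950236856937408), 'n': 4841} [-0.0807 -0.0004] 15.5417
```

```bash
cat >> h.py <<'E'
S=0.0178
def pose(tx,deg,dz=0.,y=-.0003): # TCP for case with tail at dock x=tx, tilt deg
    t=np.deg2rad(deg); hx=.106*np.cos(t)-.074*np.sin(t); hz=.106*np.sin(t)+.074*np.cos(t)
    return dw(tx+hx+S*np.sin(t),y,hz-S*np.cos(t)+dz), pitched(DY,t)
E
python3 - <<'E'
from h import *
np.set_printoptions(precision=4,suppress=True)
tx=-.1868
p0,o=pose(tx,0)
print(kinematics.ik(*pose(-.124,12)))
r.goto([p0[0],p0[1],.12],o); r.movel(p0,o,vel=0.1)
fingers.gripper_close(20); print(get_state()["grip_force"],get_state()["contact_force"])
for d in (3,6,9,11.5):
    p,o=pose(tx,d,-.001*min(1,d/6)); r.movel(p,o,vel=0.04); print(d,get_state()["contact_force"])
print(lid(viewer.read_camera("scene"),-.22,0),get_state()["t"])
E
```

```text
[ 0.3364  0.5275 -0.8481  1.7202  0.5872  1.2538  0.6854]
19.84981656074524 [ 0.039  -0.0406  1.1818]
3 [ 0.6247  0.7223 -4.823 ]
6 [ 0.267   1.7047 -4.8874]
9 [-1.2694  0.7066 -4.6779]
11.5 [ 0.8699  1.3574 -5.6213]
{'tilt': np.float64(9.890216826430104), 'roll': np.float64(-0.3699675933046825), 'z0': np.float64(0.08145713196010543), 'x': array([-194.344 ,  -69.0557]), 'y': array([-35.3207,  42.0284]), 'rect': ((-132.113525390625, 3.161285400390625), (80.745849609375, 126.46314239501953), 89.36248016357422), 'n': 469} 19.0833
```

The tail is on the bench, the tilt is about 10–11° and the nose about 23 mm up. Next: drag forward, then lower onto the sill.

```bash
python3 - <<'E'
from h import *
np.set_printoptions(precision=4,suppress=True)
p,o=pose(-.1868,13,-.001); r.movel(p,o,vel=0.04)
for tx in (-.17,-.15,-.136,-.1235):
    p,o=pose(tx,13,-.001); r.movel(p,o,vel=0.06); print(tx,get_state()["contact_force"])
for c in ("scene",): pic=viewer.read_camera(c); print(lid(pic,-.16,.03))
cv2.imwrite("pics/s2.png",cv2.resize(pic["color"][120:240,280:460],(720,480),interpolation=cv2.INTER_CUBIC))
print(get_state()["t"])
E
```

```text
-0.17 [ 0.0213 -3.4946 -0.6217]
-0.15 [ 0.11   -2.5277 -1.2882]
-0.136 [-0.5513 -2.7183 -1.4881]
-0.1235 [-1.3342 -3.2399 -1.4441]
{'tilt': np.float64(11.549194655524545), 'roll': np.float64(-0.4381381868227087), 'z0': np.float64(0.07425927609360881), 'x': array([-129.0739,   -5.9642]), 'y': array([-35.2431,  41.5679]), 'rect': ((-68.32989501953125, 3.5223350524902344), (77.87309265136719, 125.93400573730469), 89.72991180419922), 'n': 476}
21.0417
```

View pics/s2.png

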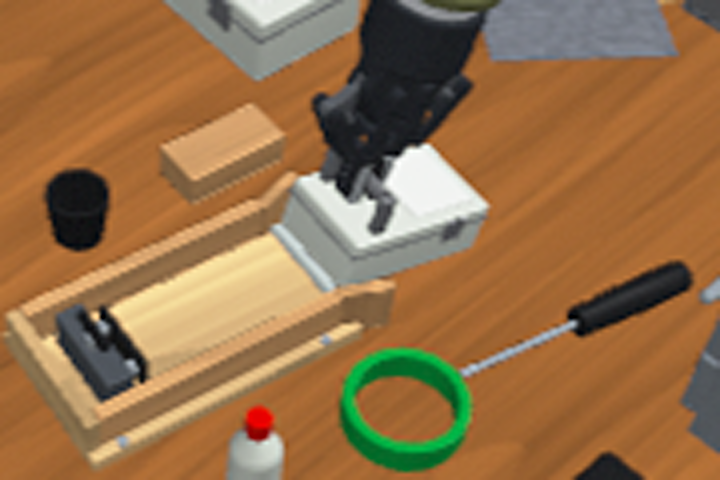

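The picture shows the nose above the sill (crop 275–330, 230–285), tail on the bench, aligned with the mouth. I'll lower it and let go.

```bash
python3 - <<'E'
from h import *
np.set_printoptions(precision=4,suppress=True)
tx=-.1235
for d in (11,9.5,8.6,8.1):
    p,o=pose(tx,d,-.001); r.movel(p,o,vel=0.03); print(d,get_state()["contact_force"])
fingers.open_jaws(); print(get_state()["contact_force"])
p,o=pose(tx,8.1,-.001); Rm=Ro.from_rotvec(o).as_matrix()
r.movel(list(np.array(p)-.09*Rm[:,2]),o,vel=0.15)
q=get_state()["tool_pos"]; r.movel([q[0],q[1],.30],down(DY+np.pi),vel=0.3)
pic=viewer.read_camera("wrist"); print(lid(pic,-.17,.03))
cv2.imwrite("pics/w3.png",pic["color"]); print(get_state()["t"])
E
```

```text
11 [-0.9465 -1.223  -3.6123]
9.5 [-0.2953 -1.2309 -3.7404]
8.6 [-1.3713  3.5806  1.1697]
8.1 [-3.3062  5.638   7.6302]
[-0.0505  0.9482 -0.0384]
{'tilt': np.float64(7.809111827221425), 'roll': np.float64(0.23591831415354841), 'z0': np.float64(0.06569616974286929), 'x': array([-129.156 ,   -4.3541]), 'y': array([-38.7806,  38.0809]), 'rect': ((-66.79415130615234, -0.22347640991210938), (78.19146728515625, 126.19989776611328), 89.74964904785156), 'n': 5563}
24.225
```

View pics/w3.png

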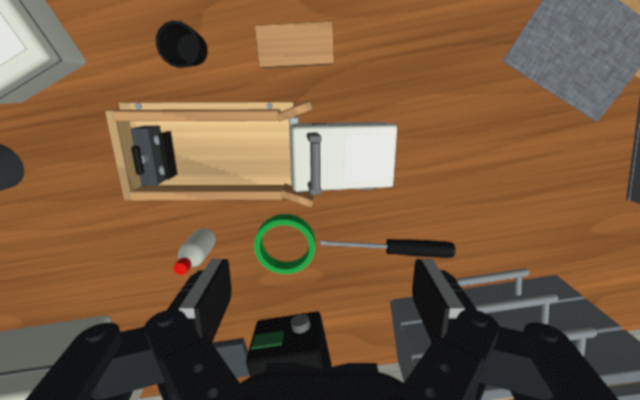

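The case rests on the sill with 7.8° tilt, nose at about +2 mm, centred (case at image 290–397, 122–192). Now I'll push from behind.

```bash
python3 - <<'E'
from h import *
np.set_printoptions(precision=4,suppress=True)
y=min((DY+np.pi/2,DY-np.pi/2),key=lambda a:abs((kinematics.ik(dw(-.19,0,.1),down(a)) if kinematics.ik(dw(-.19,0,.1),down(a)) is not None else [9]*7)[6])); o=down(y)
print(kinematics.ik(dw(-.19,0,.1),o),kinematics.ik(dw(.03,0,.034),o))
fingers.gripper_close(20)
r.goto(dw(-.19,0,.15),o); r.movel(dw(-.19,0,.032),o,vel=0.15)
ux=np.array([np.cos(DY),np.sin(DY),0])
f0=get_state()["contact_force"]
r.movel(dw(-.15,0,.032),o,vel=0.08)
x=-.15
while x<-.06:
    x+=.006; r.movel(dw(x,0,.032),o,vel=0.04); s=get_state(); f=s["contact_force"]-np.array(f0); print(round(x,3),round(s["t"],2),round(-f@ux,2),round(f[2],2),end=" | ")
    if -f@ux>9: print("STOP");break
p=viewer.read_camera("scene"); print(lid(p,-.1,.12)); print(get_state()["t"])
E
```

```text
[ 0.0468  0.5165 -0.6623  1.5878  0.3384  1.1548 -0.8678] [ 0.4198  0.4237 -0.6301  1.8624  0.302   0.9518 -0.5232]
-0.144 28.49 -0.44 0.02 | -0.138 28.79 1.57 -0.93 | -0.132 29.09 0.53 -1.32 | -0.126 29.39 0.95 -1.22 | -0.12 29.69 0.56 -1.08 | -0.114 29.99 0.44 -2.32 | -0.108 30.29 1.55 -1.85 | -0.102 30.59 2.33 -1.11 | -0.096 30.89 4.55 0.14 | -0.09 31.19 4.42 1.04 | -0.084 31.49 4.84 1.63 | -0.078 31.79 6.21 3.72 | -0.072 32.09 9.31 5.63 | STOP
{'tilt': np.float64(15.61623735657324), 'roll': np.float64(-0.8562172472575732), 'z0': np.float64(0.06747122518916121), 'x': array([-60.1296,  60.3819]), 'y': array([-35.703 ,  41.6998]), 'rect': ((0.0773468017578125, 2.622051239013672), (78.05280303955078, 123.50843048095703), 88.2162094116211), 'n': 506}
32.1417
```

The case is past its balance point on the sill. The tilt is 15°, and finger friction (Fz +5.6 N) holds the tail down. I'll raise the finger against the rear face to let it tip forward gently.

```bash
python3 - <<'E'
from h import *
np.set_printoptions(precision=4,suppress=True)
ux=np.array([np.cos(DY),np.sin(DY),0]); x=wd(get_state()["tool_pos"])[0]
for z in (.034,.036,.038,.040):
    r.movel(dw(x,0,z),vel=0.02); f=get_state()["contact_force"]; print(z,round(-f@ux,2),round(f[2],2))
p=viewer.read_camera("scene"); print(lid(p,-.1,.12)); 
cv2.imwrite("pics/s3.png",cv2.resize(p["color"][120:240,280:460],(720,480),interpolation=cv2.INTER_CUBIC)); print(get_state()["t"])
E
```

```text
0.034 0.37 0.15
0.036 1.18 -0.27
0.038 0.17 0.54
0.04 0.22 0.89
{'tilt': np.float64(-4.741906136998331), 'roll': np.float64(0.03893548372145038), 'z0': np.float64(0.0649778169628455), 'x': array([-44.3745,  79.837 ]), 'y': array([-36.8183,  41.5926]), 'rect': ((18.076766967773438, 1.6474685668945312), (80.05835723876953, 126.81031799316406), 89.53654479980469), 'n': 712}
33.2583
```

View pics/s3.png

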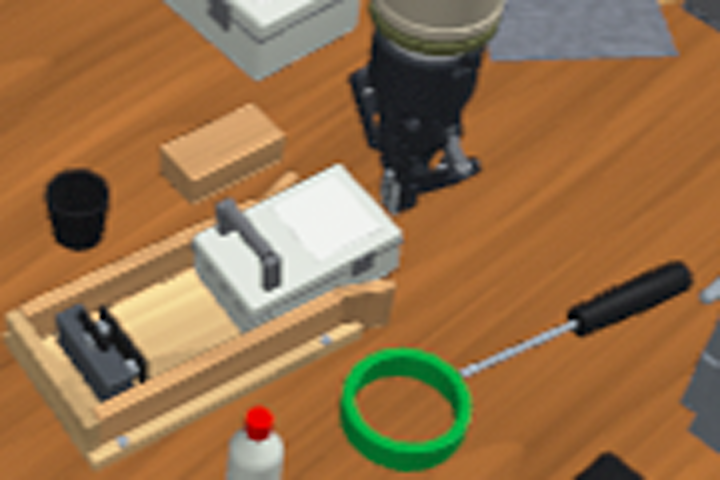

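The nose has dropped into the tray and nothing was disturbed. I'll push on to the buffer.

```bash
python3 - <<'E'
from h import *
ux=np.array([np.cos(DY),np.sin(DY),0]); x=wd(get_state()["tool_pos"])[0]; f0=0
r.movel(dw(x,0,.034),vel=0.05)
def F():
    f=np.mean([get_state()["contact_force"]@ux],0); return -f
while x<.012:
    st=.005 if x<.002 else .002
    x+=st; r.movel(dw(x,0,.034),vel=0.04 if st>.004 else .02); f=F(); print(round(x,4),round(float(f),1),end=" | ")
    if f>9: print("STOP");break
p=viewer.read_camera("scene"); print(lid(p,-.03,.18)); print(get_state()["t"])
E
```

```text
-0.0697 -0.8 | -0.0647 0.1 | -0.0597 -0.4 | -0.0547 -0.3 | -0.0497 0.4 | -0.0447 -0.9 | -0.0397 -0.8 | -0.0347 0.6 | -0.0297 -0.5 | -0.0247 -0.4 | -0.0197 -0.5 | -0.0147 -0.2 | -0.0097 -0.1 | -0.0047 -0.5 | 0.0003 0.0 | 0.0053 0.6 | 0.0073 2.0 | 0.0093 2.8 | 0.0113 3.0 | 0.0133 2.5 | {'tilt': np.float64(-0.15923894305001812), 'roll': np.float64(-0.32802286683959964), 'z0': np.float64(0.05925465534799479), 'x': array([ 26.36987319, 152.6284663 ]), 'y': array([-35.50298467,  40.74297373]), 'rect': ((88.84666442871094, 1.9492530822753906), (128.809814453125, 78.95957946777344), 0.050460997968912125), 'n': 746}
38.975
```

```bash
python3 - <<'E'
from h import *
ux=np.array([np.cos(DY),np.sin(DY),0]); x=wd(get_state()["tool_pos"])[0]
while x<.045:
    x+=.0007; r.movel(dw(x,0,.034),vel=0.015); f=-np.mean([get_state()["contact_force"]]+[(r.pause(.02),get_state()["contact_force"])[1] for _ in range(2)],0)@ux; print(round(x,4),round(float(f),1),end=" | ")
    if f>11: print("STOP");break
print(lid(viewer.read_camera("scene"),-.03,.18)); print(get_state()["t"])
E
```

```text
0.0143 2.7 | 0.015 2.8 | 0.0157 3.6 | 0.0164 3.2 | 0.0171 3.0 | 0.0178 3.3 | 0.0185 2.7 | 0.0192 4.1 | 0.0199 5.4 | 0.0206 5.7 | 0.0213 6.8 | 0.022 7.7 | 0.0227 8.8 | 0.0234 9.4 | 0.0241 9.8 | 0.0248 11.1 | STOP
{'tilt': np.float64(-0.16499726968793704), 'roll': np.float64(-0.1786273385285172), 'z0': np.float64(0.05929661788622448), 'x': array([ 35.48201689, 161.48808967]), 'y': array([-36.12786952,  41.58801842]), 'rect': ((98.58216857910156, 2.4717445373535156), (129.11663818359375, 79.4114990234375), 0.10580063611268997), 'n': 746}
43.5583
```

```bash
python3 - <<'E'
from h import *
ux=np.array([np.cos(DY),np.sin(DY),0]); x=wd(get_state()["tool_pos"])[0]
r.movel(dw(x+.0008,0,.034),vel=0.015); r.pause(.5); print(-get_state()["contact_force"]@ux)
r.movel(dw(x-.007,0,.034),vel=0.008); print(get_state()["contact_force"])
r.movel(dw(x-.06,0,.034),vel=0.08); r.movel(dw(x-.06,0,.2),vel=0.2); r.movel(dw(-.12,0,.33),vel=0.3); r.pause(.5)
q=viewer.read_camera("wrist"); p=viewer.read_camera("scene"); print(lid(q,-.03,.18),lid(p,-.03,.18),get_state()["t"])
cv2.imwrite("pics/f.png",np.vstack([cv2.resize(p["color"][120:240,280:460],(450,300)),cv2.resize(q["color"][60:260,50:350],(450,300))]))
E
```

```text
8.236222895047517
[-0.29055347  0.33667135 -0.55792749]Traceback (most recent call last):
  File "<stdin>", line 6, in <module>
  File "h.py", line 36, in lid
    A=np.c_[X[:,:2],np.ones(len(X))]; k=np.linalg.lstsq(A,X[:,2],rcond=None)[0]; e=abs(A@k-X[:,2]); X=X[e<max(.003,np.percentile(e,80)) if _<3 else e<.003]
                                                                                                                   ~~~~~~~~~~~~~^^^^^^
    return _quantile_unchecked(
        a, q, axis, out, overwrite_input, method, keepdims, weights)
    return _ureduce(a,
                    func=_quantile_ureduce_func,
    ...<5 lines>...
                    overwrite_input=overwrite_input,
                    method=method)
    r = func(a, **kwargs)
    result = _quantile(arr,
                       quantiles=q,
    ...<2 lines>...
                       out=out,
                       weights=wgt)
    slices_having_nans = np.isnan(arr[-1, ...])
                                  ~~~^^^^^^^^^
IndexError: index -1 is out of bounds for axis 0 with size 0
```

```bash
python3 - <<'E'
from h import *
p=viewer.read_camera("scene"); q=viewer.read_camera("top"); print(lid(p,-.03,.18),get_state()["t"],get_state()["contact_force"])
try: print(lid(q,-.03,.18))
except Exception as e: print("top occluded")
cv2.imwrite("pics/f.png",np.vstack([cv2.resize(p["color"][120:240,270:450],(450,300),interpolation=cv2.INTER_CUBIC),cv2.resize(q["color"][120:280,180:420],(450,300),interpolation=cv2.INTER_CUBIC)]))
E
```

```text
{'tilt': np.float64(-0.3754713585662817), 'roll': np.float64(-0.23900507670765095), 'z0': np.float64(0.05957035675720279), 'x': array([ 33.48731093, 159.90337676]), 'y': array([-36.45075503,  40.83452292]), 'rect': ((96.54401397705078, 2.0295028686523438), (79.49307250976562, 128.4801788330078), 89.86624908447266), 'n': 761} 48.6 [ 0.15739421 -0.87592594  0.16252391]
{'tilt': np.float64(-0.30875265930877344), 'roll': np.float64(0.0406866543091093), 'z0': np.float64(0.05893903464149309), 'x': array([ 32.57987014, 157.97368347]), 'y': array([-41.4776047 ,  35.36124097]), 'rect': ((95.15624237060547, -3.1328697204589844), (127.37078094482422, 77.73246765136719), 0.16125743091106415), 'n': 1278}
```

View pics/f.png

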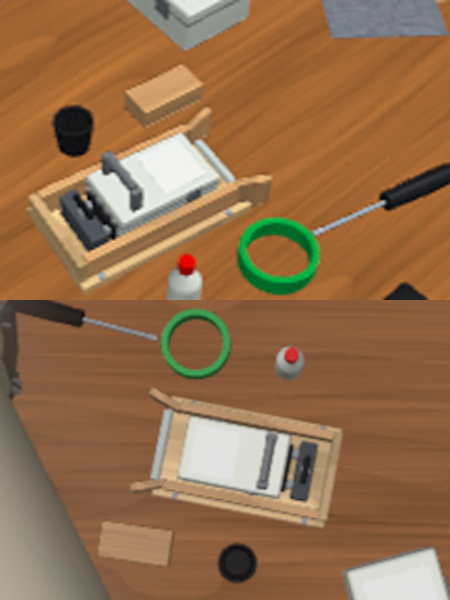

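The case lies flat behind the sill, its nose against the buffer (crop around (90,210) and (288,465)). The other objects are where they were, and the spring pushed the case back about 2 mm, so it is still in contact.

```bash
python3 -c "
from h import *
print(order.close_job())"
```

```text
the job is handed in; nothing more can be done
None
```

The job is handed in: the white case lies flat in the dock behind the sill, touching the buffer after a press of about 8–11 N. On the first try the grip was too tight and carried the case nearly level for about 5 cm; I set it back on the bench before the sill and redid the lift with the tail down, and the judge's result isn't known.

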